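# Fetch the offcut from behind the screws and the wax

## Task

The pale offcut lies in its plywood holder behind a green carton of screws and a tin of wax. Without pushing the mug or the tape measure about, first clear both the carton and the tin onto the green mat, leaving the offcut in the holder, then fetch the offcut and lay it flat, centred across both rails of the blue rest between its four pegs. Finally put the carton and the tin back upright, each on the pad where it stood at the start, the carton square to the holder as it was.

Things in the scene. Friction and masses are not known exactly. Their poses are not given: they have to be found in the camera images.
- stick: pale sawn softwood offcut, 55 (x) x 160 (y) x 22 (z) mm, 0.1 kg; origin at the centre of its underside. Starts in the holder's pocket, length along the holder's y, 5 to 15 mm behind carton and tin; only the middle of its two long sides is free of pocket walls.
- carton: green cardboard carton of screws, solid, 60 (x) x 96 (y) x 45 (z) mm, 0.42 kg; origin at the centre of its underside. Starts on either pad of the holder, axes along the holder's. It stands about 20 mm higher than offcut and holder walls, so it can be pinched along x with the fingertips above them.
- tin: round closed tin of wax, cream coloured, 69 mm in diameter, 44 mm high, 0.15 kg; origin at the centre of its underside. Starts on the other pad; it too can be pinched along the holder's x with the fingertips above the offcut.
- holder: fixed plywood holder; 4 mm base, 160 (x) x 204 (y) mm, on which all three things lie. Origin at table height midway between two black pads at y = +-50, x = 0 (mm; +x away from the robot). Pocket behind them: centre x = 68, y = 0; cheeks at y = +-94 from x = 37 to 112, stops at x = 107 from |y| = 62 to 98, tops 24 above the table, no wall behind its middle.
- mat: fixed green mat with a white line border, 120 (x) x 250 (y) x 3 (z) mm, the side area; origin under its centre. It may lie left or right of the saw, the holder on the other side; the saw stands above the table between them from x = 0.45 m on, so cross from side to side near the table's front edge (x about 0.42 m).
- rest: fixed blue rest beyond the mat: base 104 (x) x 124 (y) x 6 mm, two pale rails along x at y = +-50 mm, tops 18 mm above the table, four steel pegs 10 mm thick at x = +-42.5, y = +-50 mm, tops 34 mm above the table. Origin at table height under its centre. The offcut goes on the rails with its length along the rest's y, middle over middle.
- mug: blue and white mug, 78 mm in diameter, 92 mm high, a bystander; origin at the centre of its underside.
- tape_measure: yellow tape measure, 68 x 85 x 31 mm, a bystander; origin at its underside.

How it is judged (in metres and radians):
On the way, in this order (a step that is already met when the one before it is completed fails the run):
1. carton and tin both stand released on the mat, the offcut still in the holder (x of carton in the frame of mat between -0.06 and 0.06 m and y of carton in the frame of mat between -0.125 and 0.125 m and z of each of carton, tin in the frame of mat below 0.012 m and angle between each of carton, tin's own z axis and vertical below 0.2 rad and contact force between each of carton, tin and the fingers below 0.3 N and x of tin in the frame of mat between -0.06 and 0.06 m and y of tin in the frame of mat between -0.125 and 0.125 m and distance of stick from where it was at the start of the episode below 0.025 m), for 0.2 s.
2. the offcut lies released on the rest while carton and tin still stand on the mat (x of stick in the frame of rest between -0.013 and 0.013 m and y of stick in the frame of rest between -0.015 and 0.015 m and z of stick in the frame of rest between 0.014 and 0.022 m and angle between the y axis of stick and the y axis of rest, either way round below 0.2 rad and angle between stick's own z axis and vertical below 0.06 rad and contact force between each of stick, carton, tin and the fingers below 0.3 N and x of carton in the frame of mat between -0.06 and 0.06 m and y of carton in the frame of mat between -0.125 and 0.125 m and z of each of carton, tin in the frame of mat below 0.012 m and angle between each of carton, tin's own z axis and vertical below 0.2 rad and x of tin in the frame of mat between -0.06 and 0.06 m and y of tin in the frame of mat between -0.125 and 0.125 m), for 0.2 s.
At the end, for the whole second after the job is handed in: Offcut flat on both rails of the rest, centre within 13 mm across and 15 mm along of the rest's, aligned within 0.2 rad; carton and tin upright in the holder, each within 15 mm of where it started, carton within 0.2 rad of square; all released and at rest (x of stick in the frame of rest between -0.013 and 0.013 m and y of stick in the frame of rest between -0.015 and 0.015 m and z of stick in the frame of rest between 0.014 and 0.022 m and angle between the y axis of stick and the y axis of rest, either way round below 0.2 rad and angle between stick's own z axis and vertical below 0.06 rad and contact force between each of stick, stick, carton, tin and the fingers below 0.3 N and linear speed of each of stick, carton, tin below 0.02 m/s and angular speed of each of stick, carton, tin below 0.2 rad/s and distance of each of carton, tin from where it was at the start of the episode below 0.015 m and angle between each of carton, tin's own z axis and vertical below 0.1 rad and angle between the y axis of carton and the y axis of holder, either way round below 0.2 rad); the robot touches nothing.
It fails at once if the mug is pushed more than 30 mm or tipped (distance of mug from where it was at the start of the episode above 0.03 m or angle between mug's own z axis and vertical above 0.4 rad).
It fails at once if the tape measure is pushed more than 30 mm (distance of tape_measure from where it was at the start of the episode above 0.03 m).
It also fails if it takes over 128 s, if anything falls off the work surface, if the arm or the gripper's body presses on something with over 40 N, if the wrist force passes 120 N, or if a joint passes its speed limit or range.

## Robot

A 6-joint arm with a two-finger parallel gripper is mounted at the origin on a cart in front of the work surface, level with it; the furniture and walls round the work are solid. World frame = base frame: x ahead of the robot, y to its left, z up, the work surface at z = 0. Lengths are in mm, angles in rad, forces in N, time in s.
With the tool pointing down it reaches from about 275 to 1000 mm from the base axis. Payload 8.4 kg.
Tool frame: the origin (TCP) lies on the centre line of the jaws, within the pads' length; the fingertips stand 25 mm ahead of it and the grasp point (between the pads) lies 6 mm ahead of it; z points along the fingers, y is the line along which they close (so a half turn about z gives the same grasp; the last joint's range is limited). The gripper opens to 85 mm and grips with 20 to 120 N. Pads are 22 mm wide; open, the fingers measure 114 mm over their backs; the gripper's body (76 mm by 85 mm) begins 54 mm behind the grasp point. The pads swing forward as they close: fully open they stand 13 mm farther back than shut.
Start: joints at [-1.298, 0.353, 1.633, -0, 1.155, -0.002], TCP at [169.595, -601.552, 220.481] pointing down, gripper open.
Joint ranges: [-2.63, 2.63], [-0.92, 2.1], [0.06, 2.66], [-1.3, 4.44], [0, 2.69], [-3.02, 3.02]. Speed limits (rad/s): [2.22, 2.22, 2.79, 3.14, 3.14, 3.14].

## Interface

Orientations are given as [roll, pitch, yaw] about the fixed x, y, z axes, in that order (R = Rz(yaw) Ry(pitch) Rx(roll)).
In Python, from rig import r gives the robot as it stands.
- The arm moves only by the shell command python3 -m jog 'ROWS' [FORCE]. ROWS is JSON, a list of rows, each a list of 3 entries, a list of its own where there are three numbers: the turn, a rotation vector about the tool's x, y, z in rad, then the shift along the tool's x, y, z in m, then the opening, from -1 (shut) to 1 (fully open). In form: [[[rx, ry, rz], [x, y, z], gripper], ...]. A call has 1 to 12 rows; each row shifts and turns the commanded pose from where the row before left it, along the tool's axes as they then stand; what a row does not reach is not made up. A row lasts 1/10 s, in which the tool goes at most 50 mm and 8.59 degrees, less where a joint would pass 70% of its speed; a pose out of reach is approached as far as the arm can. A call with a gripper value outside its range is refused whole. The fingers move at their own pace and stop on an object; FORCE is the grip in N (left out, the last holds). Time passes only in rows, so rows that do not move let the fingers close. It gives the time, the measured TCP pose, the force, the opening and the grip force at its end, in the units of the state.
- r.sense(): the state, without advancing time (a new reading comes with each control period).
- r.grab_frame(name): name is "scene" or "side" or "wrist"; returns the picture (480x640x3 uint8, red, green, blue); there is no depth.
- r.camera_params(name): a dict with "fx", "fy", "cx", "cy" (pixels), "rvec" (rotation vector, rad) and "tvec" (3), from world to camera coordinates, as OpenCV has them; the wrist camera has in their place "hand_eye" (4x4, takes a point from camera to tool coordinates, whose origin is the TCP and whose axes are the flange's). Camera axes: x right, y down, z forward; pixel columns grow to the right and rows downward; lengths in mm; the calibration is good to about 2 mm. A picture is of the moment at which its call begins: read the wrist's pose just before it. camera_params takes no time and is no camera call.
- r.sign_off(): hands the job in; it is judged then, once.
The state is a dict: "clock": time; "qpos": joint angles; "qvel": joint speeds; "joint_efforts": joint torques, N m; "eef_pos": TCP position; "tcp_rot": TCP orientation; "contact_force": force on the tool from outside, world axes, zero at the start; "wrist_torque": the same for the moment, N m; "opening": opening from 0.0 (shut) to 1.0 (fully open); "grasp_force": force on a finger pad.
Only numpy, scipy, OpenCV 4.12 (cv2) and the standard library are available. Lean on these libraries where they do the work, as an engineer would, in place of code of your own. Each camera call takes 0.05 s, during which the arm holds its last target. There are 200 camera calls.

## Working session

There is one attempt and no reset: what is moved stays moved. The work goes in short steps, Python scripts to look and compute and a shell command to move; the robot and the scene stay as the last step left them, time stands still between calls to the robot, and variables do not carry over. Pictures are saved under pics/ and viewed, at most 14 in all, crops included, and the job is handed in when it is done.

```bash
ls; mkdir -p pics; python3 - <<'E'
from rig import r
import cv2
for n in("scene","side"):
    cv2.imwrite(f"pics/{n}0.png",r.grab_frame(n)[:,:,::-1]);print(n,r.camera_params(n))
print(r.camera_params("wrist"));print(r.sense())
E
```

```text
pics
scene {'fx': 614.3646506510387, 'fy': 614.3646506510387, 'cx': 313.03664801660506, 'cy': 244.93263989014733, 'rvec': array([ 1.09674777, -2.3925222 ,  1.00935946]), 'tvec': array([343.56560042, 328.79177268, 934.12878547])}
side {'fx': 614.7104038331574, 'fy': 614.7104038331574, 'cx': 320.7888173499517, 'cy': 245.0341880860934, 'rvec': array([ 0.49060457, -2.44370578,  1.52987888]), 'tvec': array([ 483.71003645,  147.92662123, 1204.6446703 ])}
{'fx': 396.09259697990046, 'fy': 396.09259697990046, 'cx': 312.1385720474127, 'cy': 243.05265395293003, 'hand_eye': array([[ 1.39171826e-03, -9.48367551e-01, -3.17170383e-01,
         8.16732234e+01],
       [ 9.99998881e-01,  1.49372226e-03, -7.84468623e-05,
        -5.11514612e-01],
       [ 5.48160921e-04, -3.17169919e-01,  9.48368569e-01,
        -1.53515810e+02],
       [ 0.00000000e+00,  0.00000000e+00,  0.00000000e+00,
         1.00000000e+00]])}
{'clock': 0.1, 'qpos': array([-1.29834629e+00,  3.53580415e-01,  1.63407354e+00, -1.30093374e-05,
        1.15520642e+00, -2.41340881e-03]), 'qvel': array([-2.02336584e-04, -1.56586017e-03, -2.94452614e-03,  7.26630764e-04,
       -8.57577883e-05, -8.81763233e-04]), 'joint_efforts': array([-4.63673841e-04, -6.06358910e+01, -3.42819679e+01,  1.34620277e-05,
        3.92734772e-03,  6.25924230e-06]), 'eef_pos': array([ 169.50104127, -601.10733193,  219.82991647]), 'tcp_rot': array([-3.14032491e+00,  8.83573103e-06,  2.74868710e-01]), 'contact_force': array([-0.01322633,  0.49195137,  0.06802633]), 'wrist_torque': array([-0.00039751, -0.05956498,  0.01098972]), 'grasp_force': 0.0, 'opening': 0.9953834039009469}
```

View pics/scene0.png

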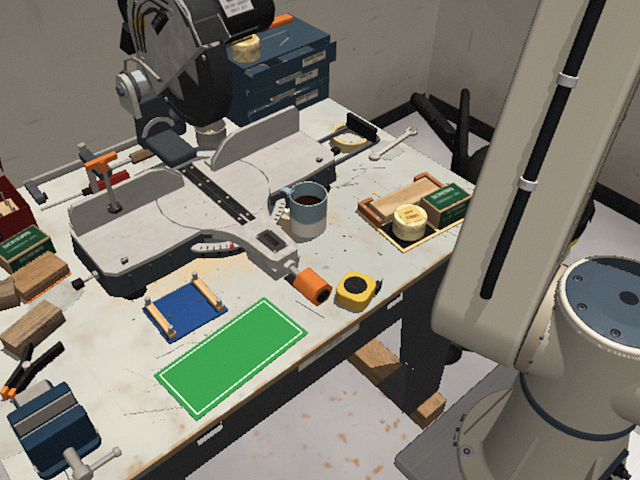

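View pics/side0.png

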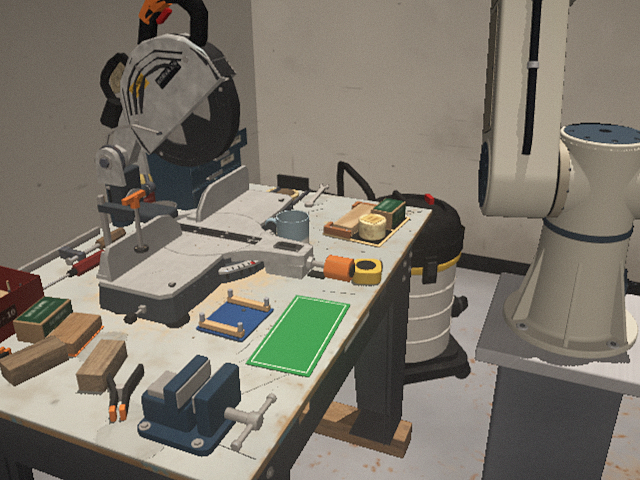

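The scene view shows the mat around (230,355), the rest at (185,305), the mug at (308,205), the tape at (355,290), the tin at (410,220), the carton at (447,203) and the offcut at (405,195). The side view shows the same layout. I'll enlarge crops of it next.

```bash
python3 - <<'E'
import cv2
a=cv2.imread("pics/scene0.png")
cv2.imwrite("pics/c1.png",cv2.resize(a[165:265,345:478],None,fx=6,fy=6,interpolation=cv2.INTER_CUBIC)[:600,:798])
cv2.imwrite("pics/c2.png",cv2.resize(a[255:425,135:345],None,fx=3.5,fy=3.5,interpolation=cv2.INTER_CUBIC))
E
cat > h.py <<'E'
import numpy as np,cv2
from scipy.spatial.transform import Rotation as Ro
from rig import r
def fixed(n):
    p=r.camera_params(n);R=cv2.Rodrigues(p["rvec"])[0];return p,R.T,-R.T@p["tvec"]
def wrist(s=None):
    s=s or r.sense();p=r.camera_params("wrist");H=p["hand_eye"]
    Rt=Ro.from_euler("xyz",s["tcp_rot"]).as_matrix()
    return p,Rt@H[:3,:3],Rt@H[:3,3]+s["eef_pos"]
def px2w(cam,uv,z):
    p,R,c=cam;u,v=uv
    d=R@np.array([(u-p["cx"])/p["fx"],(v-p["cy"])/p["fy"],1]);return c+d*(z-c[2])/d[2]
def w2px(cam,X):
    p,R,c=cam;q=R.T@(np.asarray(X,float)-c);return q[:2]/q[2]*p["fx"]+[p["cx"],p["cy"]]
E
```

```text
(no output)
```

View pics/c1.png

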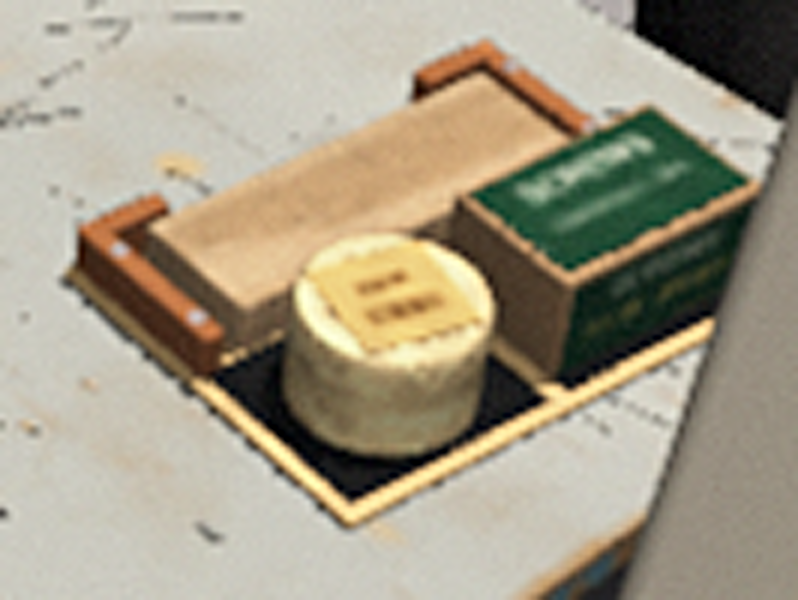

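View pics/c2.png

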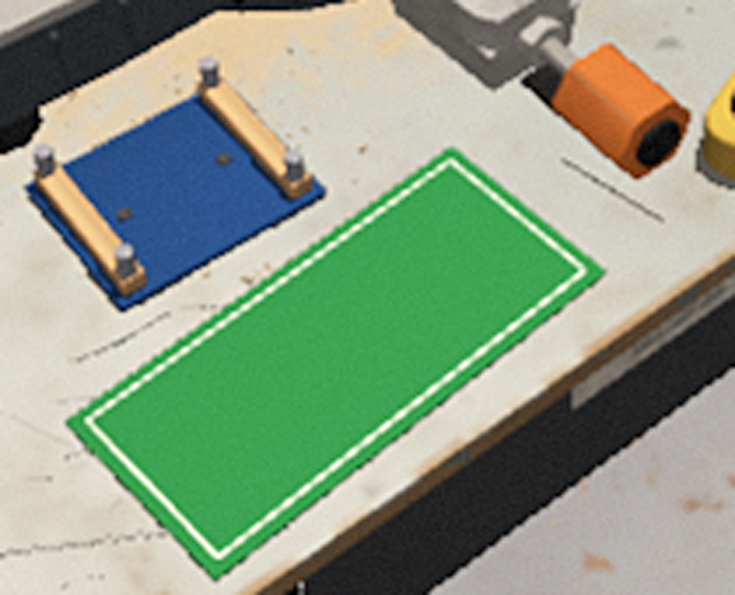

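Read from the crops:
- **Carton top:** (455,200), (650,105), (757,182), (570,275) in c1.
- **Tin top:** centred near (394,293) in c1.
- **Holder near corner:** (348,520) in c1.
- **Mat corners:** (450,148), (604,270), (217,580), (68,422) in c2.
- **Peg tops:** (209,63), (294,155), (43,152), (125,250) in c2.

```bash
python3 - <<'E'
from h import *
np.set_printoptions(precision=1,suppress=True)
c=fixed("scene")
def f(pts,z,o,k,name):
    W=np.array([px2w(c,((u+.5)/k-.5+o[0],(v+.5)/k-.5+o[1]),z) for u,v in pts])
    print(name,W[:,:2].tolist() and np.round(W[:,:2],1).tolist(),"mean",W.mean(0)[:2],"sides",[round(float(np.linalg.norm(W[i]-W[i-1])),1) for i in range(len(W))],"dirs",[round(float(np.degrees(np.arctan2(*(W[i]-W[i-1])[1::-1]))),1) for i in range(len(W))])
o=(345,165)
f([(455,200),(650,105),(757,182),(570,275)],49,o,6,"carton")
f([(70,275),(348,522)],2,o,6,"holder left edge")
f([(293,293),(495,293),(394,235),(394,352)],48,o,6,"tin")
f([(150,232),(240,308),(575,142),(482,70)],26,o,6,"stick")
f([(78,235),(222,338)],24,o,6,"cheekL")
o=(135,255)
f([(450,148),(604,270),(217,580),(68,422)],3,o,3.5,"mat")
f([(209,63),(294,155),(125,250),(43,152)],34,o,3.5,"pegs")
f([(325,190),(125,308),(27,187)],5,o,3.5,"restbase")
f([(297,182),(322,188)],92,(0,0),1,"mugtop");f([(340,300),(380,285),(355,308)],0,(0,0),1,"tape")
E
```

```text
carton [[501.9, -280.0], [492.0, -374.0], [438.7, -368.9], [448.8, -280.0]] mean [ 470.4 -325.7] sides [53.1, 94.6, 53.5, 89.5] dirs [0.0, -96.1, 174.5, 83.5]
holder left edge [[598.9, -188.0], [444.9, -171.5]] mean [ 521.9 -179.8] sides [154.9, 154.9] dirs [-6.1, 173.9]
tin [[505.4, -201.5], [460.1, -254.2], [503.7, -250.5], [462.2, -205.6]] mean [ 482.9 -227.9] sides [43.4, 69.5, 43.8, 61.2] dirs [5.4, -130.7, 4.9, 132.7]
stick [[578.0, -206.1], [528.1, -201.2], [512.2, -361.3], [563.5, -367.6]] mean [ 545.5 -284.1] sides [162.1, 50.2, 160.9, 51.7] dirs [84.9, 174.4, -95.7, -7.0]
cheekL [[595.3, -187.0], [522.6, -186.9]] mean [ 558.9 -187. ] sides [72.8, 72.8] dirs [-0.1, 179.9]
mat [[532.6, 118.8], [415.4, 109.2], [395.9, 357.1], [514.3, 365.1]] mean [464.5 237.5] sides [246.9, 117.7, 248.7, 118.7] dirs [-85.7, -175.3, 94.5, 3.8]
pegs [[643.7, 196.0], [559.4, 198.4], [562.7, 298.0], [646.3, 296.4]] mean [603.  247.2] sides [100.4, 84.4, 99.6, 83.6] dirs [-91.5, 178.4, 88.1, -1.1]
restbase [[551.1, 188.0], [553.5, 309.0], [655.9, 306.7]] mean [586.8 267.9] sides [158.3, 121.0, 102.4] dirs [-131.4, 88.8, -1.3]
mugtop [[671.8, -81.9], [623.3, -108.1]] mean [647.5 -95. ] sides [55.1, 55.1] dirs [28.5, -151.5]
tape [[433.9, 11.8], [411.5, -72.8], [401.2, 3.9]] mean [415.5 -19. ] sides [33.7, 87.5, 77.3] dirs [13.7, -104.9, 97.6]
```

```bash
cat >> h.py <<'E'
def go(x,y,z,yaw=None):
    s=r.sense();R=Ro.from_euler("xyz",s["tcp_rot"]).as_matrix();d=R.T@(np.array([x,y,z])-s["eef_pos"])
    print("pos",s["eef_pos"].round(1),"rot",s["tcp_rot"].round(4),"F",s["contact_force"].round(1),"open",round(s["opening"],3),"t",round(s["clock"],1))
    t="" 
    if yaw is not None:
        t=f" rz {-(yaw-s['tcp_rot'][2]):.3f}"; c,sn=np.cos(yaw),np.sin(yaw);w=np.array([x,y,z])-s["eef_pos"]
        d=np.array([c*w[0]+sn*w[1],sn*w[0]-c*w[1],-w[2]])
    print("shift tool mm (after turn)",d.round(1),t," rows>=",int(np.ceil(np.linalg.norm(d)/45)))
E
python3 -m jog '[[[0,0,-0.149],[0,0,0],1],[[0,0,-0.149],[0,0,0],1],[[0,0,-0.149],[0,0,0],1],[[0,0,-0.149],[0,0,0],1],[[0,0,-0.149],[0,0,0],1],[[0,0,-0.149],[0,0,0],1],[[0,0,-0.149],[0,0,0],1],[[0,0,-0.149],[0,0,0],1],[[0,0,0],[0,0,0],1]]' 40
python3 -c "
from h import *
go(476,-276,240,1.466)"
```

```text
clock: 1.0
eef_pos: [169.5, -601.3, 220.1]
tcp_rot: [-3.141, -0.001, 1.469]
contact_force: [1.1, -0.3, -0.2]
opening: 1.0
grasp_force: 0.0
pos [ 169.5 -601.3  220.1] rot [-3.1413e+00 -7.0000e-04  1.4691e+00] F [ 1.1 -0.3 -0.2] open 1.0 t 1.0
shift tool mm (after turn) [355.6 270.8 -19.9]  rz 0.003  rows>= 10
```

```bash
python3 -m jog '[[[0,0,0],[0.035,0.027,-0.002],1],[[0,0,0],[0.035,0.027,-0.002],1],[[0,0,0],[0.035,0.027,-0.002],1],[[0,0,0],[0.035,0.027,-0.002],1],[[0,0,0],[0.035,0.027,-0.002],1],[[0,0,0],[0.035,0.027,-0.002],1],[[0,0,0],[0.035,0.027,-0.002],1],[[0,0,0],[0.035,0.027,-0.002],1],[[0,0,0],[0.035,0.027,-0.002],1],[[0,0,0],[0.035,0.028,-0.002],1],[[0,0,0],[0.035,0,0],1],[[0,0,0],[0,0,0],1]]'
python3 - <<'E'
from h import *
import pickle
s=r.sense();a=r.grab_frame("wrist");pickle.dump(s,open("w1.pkl","wb"))
cv2.imwrite("pics/w1.png",a[:,:,::-1]);print(s["eef_pos"],s["tcp_rot"])
E
```

```text
clock: 2.2
eef_pos: [479.6, -243.1, 240.1]
tcp_rot: [-3.141, -0.002, 1.465]
contact_force: [-0.5, -0.2, -0.4]
opening: 0.995
grasp_force: 0.0
[ 479.640495   -243.11792345  240.13788779] [-3.14060438e+00 -1.58122534e-03  1.46522177e+00]
```

View pics/w1.png

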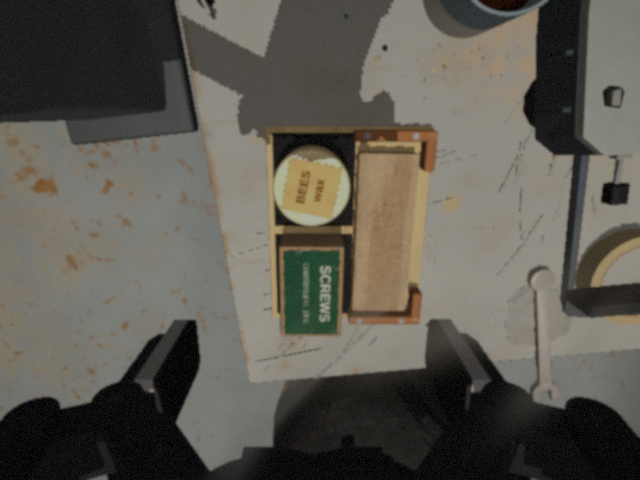

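The wrist view shows the tin at (312,187), the carton top at (312,292), the offcut at (387,230), and the open fingers at about (180,325) and (440,325). I'll brighten a crop to find the fingertips.

```bash
python3 - <<'E'
from h import *
import pickle
np.set_printoptions(precision=1,suppress=True)
c=wrist(pickle.load(open("w1.pkl","rb")))
a=cv2.imread("pics/w1.png")
b=np.clip(cv2.resize(a[290:480,100:320],None,fx=3,fy=3,interpolation=cv2.INTER_CUBIC).astype(float)*2.5,0,255)
x=cv2.resize(a[115:345,250:450],None,fx=2.5,fy=2.5,interpolation=cv2.INTER_CUBIC)
cv2.imwrite("pics/w1b.png",np.vstack([np.pad(b,((0,5),(0,0),(0,0)))]).astype(np.uint8));cv2.imwrite("pics/w1c.png",x)
E
```

```text
(no output)
```

View pics/w1b.png

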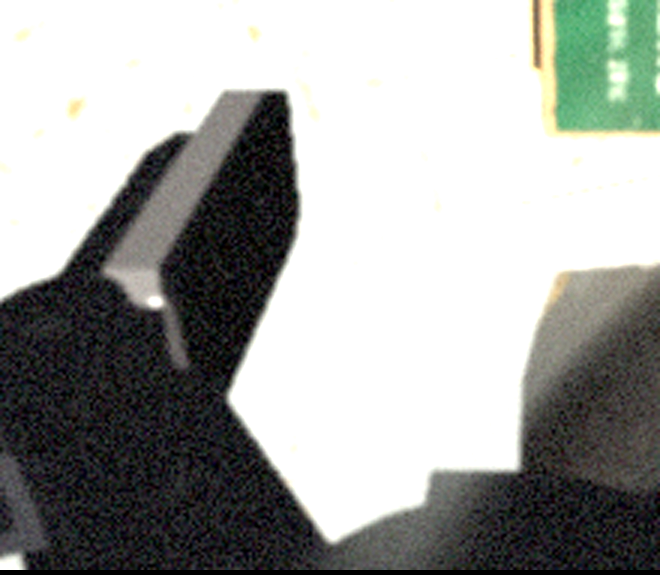

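View pics/w1c.png

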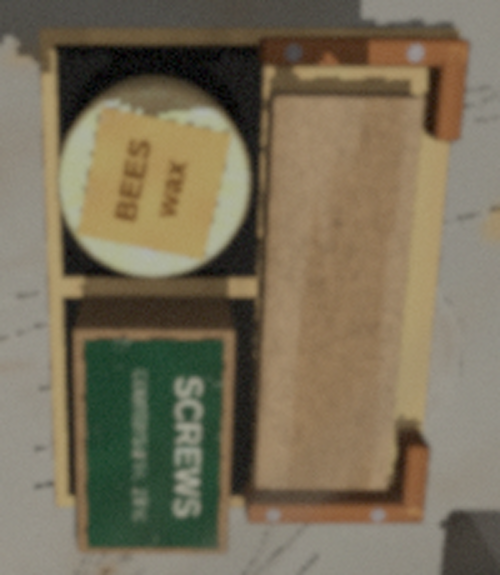

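The brightened crop shows the finger pad, with its tip edge at about (188–196,321) and lower corner at (199,362) in full-image pixels. The holder crop gives clean carton, tin and offcut outlines.

```bash
python3 - <<'E'
from h import *
import pickle
np.set_printoptions(precision=1,suppress=True)
c=wrist(pickle.load(open("w1.pkl","rb")))
def f(n,P,z):
    W=np.array([px2w(c,((u+.5)/2.5-.5+250,(v+.5)/2.5-.5+115),z) for u,v in P]);print(n,W[:,:2].tolist().__repr__() and W[:,:2].round(1).tolist(),"mean",W.mean(0),"sides",[round(float(np.linalg.norm(W[i]-W[i-1])),1) for i in range(len(W))])
f("carton",[(73,329),(237,329),(228,549),(77,549)],49)
f("tinLR",[(62,187),(251,187)],46);f("tin ellipse TB",[(156,87),(156,277)],48)
f("stick",[(272,95),(422,95),(398,490),(256,490)],26)
f("holderL",[(43,32),(58,507)],4)
f("pocket outer corners",[(262,45),(468,40),(428,520),(248,520)],24)
# finger model: pad inner edge predictions for open tip z
for z in(-28,0,12,25):
    R=c[1];t=Ro.from_euler("xyz",pickle.load(open("w1.pkl","rb"))["tcp_rot"]).as_matrix()
    s=pickle.load(open("w1.pkl","rb"))
    print(z,[w2px(c,s["eef_pos"]+t@np.array([x,y,z])) for x in(11,-11) for y in(-42.5,42.5)])
E
```

```text
carton [[445.2, -275.5], [505.2, -281.7], [494.5, -373.4], [434.8, -367.3]] mean [ 469.9 -324.5   49. ] sides [92.3, 60.3, 92.3, 60.0]
tinLR [[447.9, -223.4], [514.5, -230.3]] mean [ 481.2 -226.9   46. ] sides [66.9, 66.9]
tin ellipse TB [[484.6, -192.3], [477.6, -259.2]] mean [ 481.1 -225.7   48. ] sides [67.3, 67.3]
stick [[526.1, -201.4], [580.3, -207.1], [567.2, -367.0], [508.7, -360.9]] mean [ 545.6 -284.1   26. ] sides [160.5, 54.5, 160.5, 58.9]
holderL [[443.8, -171.5], [422.2, -372.2]] mean [ 433.  -271.8    4. ] sides [201.9, 201.9]
pocket outer corners [[523.9, -183.6], [597.6, -189.6], [579.8, -383.5], [504.4, -375.7]] mean [ 551.4 -283.1   24. ] sides [193.1, 74.0, 194.8, 75.8]
-28 [array([193.1, 320.2]), array([430.9, 320.6]), array([198.6, 372.3]), array([425.3, 372.6])]
0 [array([211.9, 287.1]), array([412.2, 287.5]), array([215.8, 332.6]), array([408.2, 332.9])]
12 [array([218.3, 276. ]), array([405.9, 276.3]), array([221.7, 319.1]), array([402.3, 319.4])]
25 [array([224.3, 265.4]), array([399.9, 265.6]), array([227.4, 306.2]), array([396.7, 306.4])]
```

```bash
Z='[[0,0,0],[0,0,0],0.41]'; python3 -m jog '[[[0,0,0],[0,0,0],0.41],[[0,0,0],[0,0,0],0.41],[[0,0,0],[0,0,0],0.41],[[0,0,0],[0,0,0],0.41],[[0,0,0],[0,0,0],0.41]]' | grep open
python3 -c "
from h import *
cv2.imwrite('pics/w2.png',r.grab_frame('wrist')[:,:,::-1])"
python3 -m jog '[[[0,0,0],[0,0,0],-1],[[0,0,0],[0,0,0],-1],[[0,0,0],[0,0,0],-1],[[0,0,0],[0,0,0],-1],[[0,0,0],[0,0,0],-1],[[0,0,0],[0,0,0],-1],[[0,0,0],[0,0,0],-1],[[0,0,0],[0,0,0],-1]]' | grep open
python3 -c "
from h import *
b=r.grab_frame('wrist')[:,:,::-1];a=cv2.imread('pics/w2.png')
f=lambda i:np.clip(i[230:480,140:480].astype(float)*2.5,0,255).astype(np.uint8)
cv2.imwrite('pics/w2m.png',cv2.resize(np.vstack([f(a)[:200],f(b)[:200]]),None,fx=1.5,fy=1.5))"
```

```text
opening: 0.709
opening: 0.002
```

View pics/w2m.png

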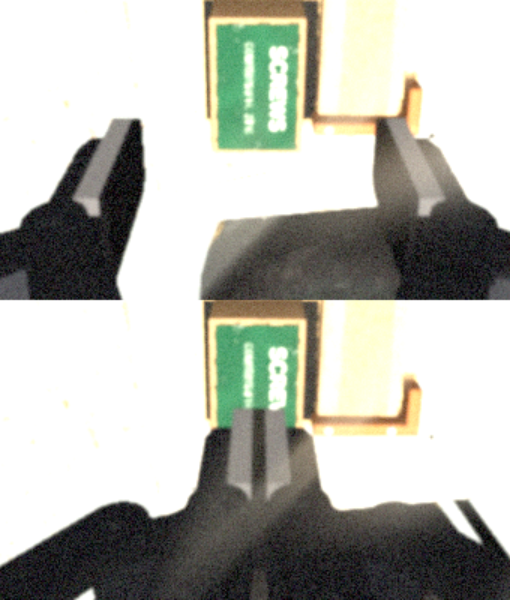

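Both crops (opening 0.71 and shut) put the fingertips about 40 mm farther back than stated. I'll check that against the fixed cameras.

```bash
python3 - <<'E'
from h import *
s=r.sense();t=Ro.from_euler("xyz",s["tcp_rot"]).as_matrix();o=[]
for n in("scene","side"):
    a=r.grab_frame(n)[:,:,::-1].copy();c=fixed(n)
    P={z:w2px(c,s["eef_pos"]+t@np.array([0,0,z])) for z in(25,-15)};print(n,P)
    u,v=P[0+25].astype(int);u=int(np.clip(u,70,570));v=int(np.clip(v,90,410))
    b=cv2.resize(a[v-90:v+50,u-70:u+70],None,fx=2.8,fy=2.8,interpolation=cv2.INTER_CUBIC)
    for z,col in((25,(0,0,255)),(-15,(255,0,0))):
        q=(P[z]-[u-70,v-90])*2.8;cv2.drawMarker(b,tuple(int(i) for i in q+[0,0]),col,cv2.MARKER_CROSS,14,1)
    o.append(b)
cv2.imwrite("pics/tip.png",np.hstack(o))
E
```

```text
scene {25: array([428.5368622 , 143.30537098]), -15: array([431.44143326, 125.23660988])}
side {25: array([377.62170241, 152.1131281 ]), -15: array([378.18872379, 135.92195661])}
```

View pics/tip.png

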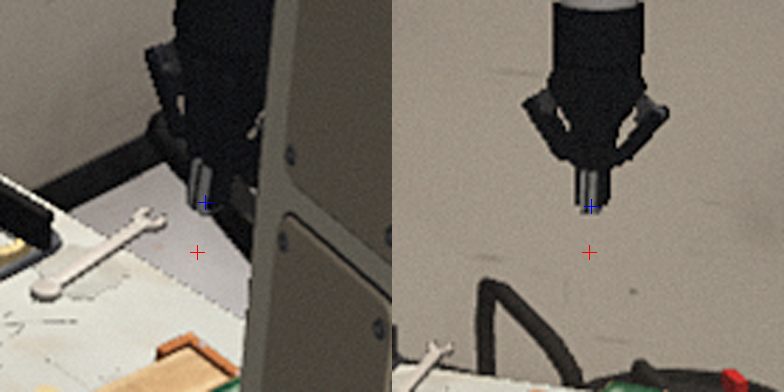

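```bash
python3 -c "
from h import *
go(470,-325,80)"
```

```text
pos [ 479.1 -246.8  240.5] rot [ 3.1416 -0.      1.4668] F [-0.1  0.1 -0.3] open -0.001 t 3.8
shift tool mm (after turn) [-78.8  -0.9 160.5]   rows>= 4
```

```bash
python3 -m jog '[[[0,0,0],[-0.04,-0.001,0],1],[[0,0,0],[-0.039,0,0],1],[[0,0,0],[0,0,0],1],[[0,0,0],[0,0,0],1],[[0,0,0],[0,0,0],1],[[0,0,0],[0,0,0.04],1],[[0,0,0],[0,0,0.04],1],[[0,0,0],[0,0,0.04],1],[[0,0,0],[0,0,0.04],1],[[0,0,0],[0,0,0],1],[[0,0,0],[0,0,0],1]]'
python3 - <<'E'
from h import *
s=r.sense();t=Ro.from_euler("xyz",s["tcp_rot"]).as_matrix();o=[]
a=r.grab_frame("side")[:,:,::-1].copy();w=r.grab_frame("wrist")[:,:,::-1]
b=cv2.resize(a[120:260,300:440],None,fx=2.85,fy=2.85,interpolation=cv2.INTER_CUBIC)
w=np.clip(cv2.resize(w[180:480,120:520],(399,399*3//4)).astype(float)*2,0,255).astype(np.uint8)
cv2.imwrite("pics/g1.png",np.hstack([b,np.vstack([w,np.zeros((100,399,3),np.uint8)])]))
E
```

```text
clock: 4.85
eef_pos: [470.0, -324.5, 80.9]
tcp_rot: [-3.141, -0.001, 1.468]
contact_force: [0.0, 0.0, 0.4]
opening: 0.996
grasp_force: 0.0
```

View pics/g1.png

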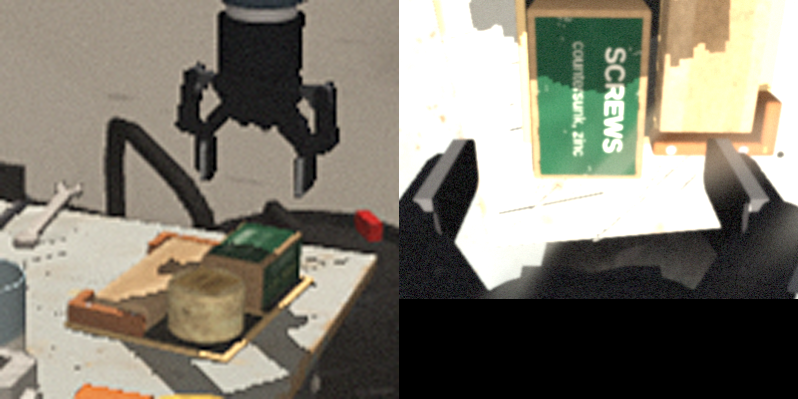

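The side crop shows the open tips about 55 mm above the carton at TCP z=81. So the tips sit about 28 mm behind the reported TCP, and about 20 mm behind at a 60 mm opening. I'll plan heights on that and watch the forces.

```bash
python3 -m jog '[[[0,0,0],[0,0,0.02],1],[[0,0,0],[0,0,0.02],1],[[0,0,0],[0,0,0.01],1],[[0,0,0],[0,0,0.01],1],[[0,0,0],[0,0,0.007],1],[[0,0,0],[0,0,0],1]]'
python3 -m jog '[[[0,0,0],[0,0,0],-1],[[0,0,0],[0,0,0],-1],[[0,0,0],[0,0,0],-1],[[0,0,0],[0,0,0],-1],[[0,0,0],[0,0,0],-1],[[0,0,0],[0,0,0],-1]]' 50
python3 -c "
from h import *
print(r.sense()['contact_force'])
a=r.grab_frame('side')[:,:,::-1];w=r.grab_frame('wrist')[:,:,::-1]
b=cv2.resize(a[150:290,300:440],None,fx=2.85,fy=2.85,interpolation=cv2.INTER_CUBIC)
w=np.clip(cv2.resize(w[180:480,120:520],(399,299)).astype(float)*2,0,255).astype(np.uint8)
cv2.imwrite('pics/g2.png',np.hstack([b,np.vstack([w,np.zeros((100,399,3),np.uint8)])]))"
```

```text
clock: 5.55
eef_pos: [469.8, -325.2, 13.2]
tcp_rot: [-3.141, -0.0, 1.467]
contact_force: [-1.1, 0.0, 0.1]
opening: 0.999
grasp_force: 0.0
clock: 6.15
eef_pos: [470.4, -325.6, 14.3]
tcp_rot: [3.141, 0.001, 1.467]
contact_force: [-0.8, 2.0, 5.7]
opening: 0.693
grasp_force: 55.2
[-0.76658804  2.01716046  5.70873747]
```

View pics/g2.png

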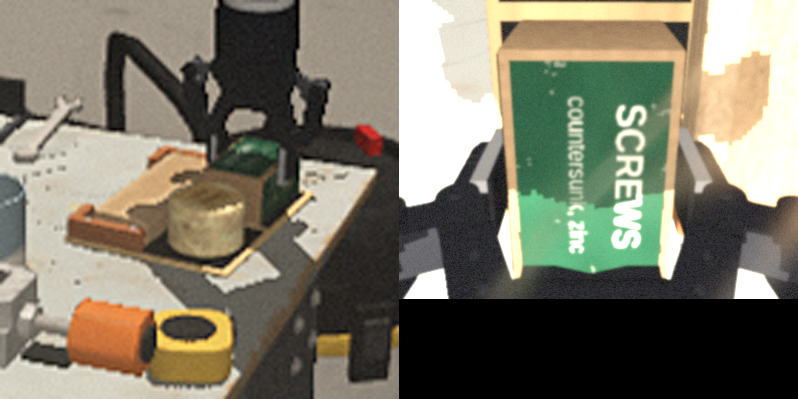

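The carton is gripped at opening 0.69 with 55 N on both sides. The views show the carton centred between the pads and clear of the offcut. Next I lift it and cross.

```bash
python3 -m jog '[[[0,0,0],[0,0,-0.01],-1],[[0,0,0],[0,0,-0.02],-1],[[0,0,0],[0,0,-0.03],-1],[[0,0,0],[0,0,-0.03],-1],[[0,0,0],[0,0,-0.02],-1],[[0,0,0],[0.021,-0.028,0],-1],[[0,0,0],[0.021,-0.029,0],-1],[[0,0,0],[0.021,-0.029,0],-1],[[0,0,0],[0.021,-0.028,0],-1],[[0,0,0],[0,0,0],-1]]' && python3 -m jog '[[[0,0,0],[0.035,-0.0036,0],-1],[[0,0,0],[0.04,-0.0042,0],-1],[[0,0,0],[0.04,-0.0042,0],-1],[[0,0,0],[0.04,-0.0042,0],-1],[[0,0,0],[0.04,-0.0042,0],-1],[[0,0,0],[0.04,-0.0042,0],-1],[[0,0,0],[0.04,-0.0042,0],-1]]'  && python3 -m jog '[[[0,0,0],[0.04,-0.0042,0],-1],[[0,0,0],[0.04,-0.0042,0],-1],[[0,0,0],[0.04,-0.0042,0],-1],[[0,0,0],[0.04,-0.0042,0],-1],[[0,0,0],[0.04,-0.0042,0],-1],[[0,0,0],[0.03,-0.0042,0],-1],[[0,0,0],[0.019,-0.0042,0],-1],[[0,0,0],[0,0,0],-1]]'; python3 -c "
from h import *
go(460,297,113,1.467)"
```

```text
clock: 7.25
eef_pos: [360.5, -226.3, 123.0]
tcp_rot: [-3.137, -0.003, 1.467]
contact_force: [0.6, 0.1, -3.5]
opening: 0.688
grasp_force: 55.4
clock: 7.95
eef_pos: [365.4, 48.2, 124.0]
tcp_rot: [3.141, -0.0, 1.467]
contact_force: [1.3, 0.1, -3.3]
opening: 0.69
grasp_force: 55.5
clock: 8.75
eef_pos: [362.2, 299.9, 123.9]
tcp_rot: [3.141, -0.001, 1.469]
contact_force: [-0.2, -0.1, -3.4]
opening: 0.694
grasp_force: 55.4
pos [362.2 299.9 123.9] rot [ 3.1407e+00 -1.4000e-03  1.4691e+00] F [-0.2 -0.1 -3.4] open 0.694 t 8.8
shift tool mm (after turn) [ 7.2 97.6 10.9]  rz 0.002  rows>= 3
```

```bash
python3 -m jog '[[[0,0,0],[0.002,0.032,0],-1],[[0,0,0],[0.002,0.033,0],-1],[[0,0,0],[0.003,0.033,0],-1],[[0,0,0],[0,0,0.03],-1],[[0,0,0],[0,0,0.03],-1],[[0,0,0],[0,0,0.025],-1],[[0,0,0],[0,0,0.015],-1],[[0,0,0],[0,0,0.008],-1],[[0,0,0],[0,0,0.002],-1],[[0,0,0],[0,0,0],-1]]' && python3 -m jog '[[[0,0,0],[0,0,0],1],[[0,0,0],[0,0,0],1],[[0,0,0],[0,0,0],1],[[0,0,0],[0,0,0],1],[[0,0,0],[0,0,0],1],[[0,0,0],[0,0,0],1],[[0,0,0],[0,0,-0.02],1],[[0,0,0],[0,0,-0.03],1],[[0,0,0],[0,0,-0.04],1],[[0,0,0],[0,0,-0.03],1],[[0,0,0],[0,0,0],1]]'; python3 -c "
from h import *
go(365,-180,134,1.467);cv2.imwrite('pics/w3.png',r.grab_frame('wrist')[:,:,::-1])"
```

```text
clock: 9.75
eef_pos: [460.2, 293.8, 14.0]
tcp_rot: [3.141, 0.0, 1.467]
contact_force: [-0.1, 0.0, -3.7]
opening: 0.688
grasp_force: 55.6
clock: 10.85
eef_pos: [462.3, 295.7, 137.7]
tcp_rot: [3.136, -0.004, 1.467]
contact_force: [-0.1, -0.3, 0.7]
opening: 1.0
grasp_force: 0.0
pos [462.3 295.7 137.7] rot [ 3.136  -0.0045  1.4668] F [-0.1 -0.3  0.7] open 1.0 t 10.8
shift tool mm (after turn) [-483.2  -47.5    3.7]  rz -0.000  rows>= 11
```

```bash
python3 -m jog '[[[0,0,0],[-0.003,-0.032,0],1],[[0,0,0],[-0.003,-0.032,0],1],[[0,0,0],[-0.004,-0.032,0],1],[[0,0,0],[-0.04,0.0042,0],1],[[0,0,0],[-0.04,0.0042,0],1],[[0,0,0],[-0.04,0.0042,0],1],[[0,0,0],[-0.04,0.0042,0],1],[[0,0,0],[-0.04,0.0042,0],1],[[0,0,0],[-0.04,0.0042,0],1],[[0,0,0],[-0.04,0.0042,0],1]]' && python3 -m jog '[[[0,0,0],[-0.04,0.0042,0],1],[[0,0,0],[-0.04,0.0042,0],1],[[0,0,0],[-0.04,0.0042,0],1],[[0,0,0],[-0.04,0.0042,0],1],[[0,0,0],[-0.04,0.0042,0],1],[[0,0,0],[-0.04,0.0042,0],1],[[0,0,0],[0.004,0.038,0],1],[[0,0,0],[0.004,0.038,0],1],[[0,0,0],[0.004,0.038,0],1],[[0,0,0],[0,0,0],1],[[0,0,0],[0,0,0],1]]'; python3 -c "
from h import *
go(481,-227,12,1.467)"
```

```text
clock: 11.9
eef_pos: [362.5, 11.1, 132.6]
tcp_rot: [-3.14, 0.0, 1.467]
contact_force: [1.5, 0.2, 0.3]
opening: 0.997
grasp_force: 0.0
clock: 13.0
eef_pos: [477.7, -228.0, 131.8]
tcp_rot: [-3.139, -0.001, 1.468]
contact_force: [0.1, 0.1, -0.1]
opening: 1.001
grasp_force: 0.0
pos [ 477.7 -228.   131.8] rot [-3.1388e+00 -9.0000e-04  1.4678e+00] F [ 0.1  0.1 -0.1] open 1.001 t 13.0
shift tool mm (after turn) [  1.3   3.2 119.8]  rz 0.001  rows>= 3
```

```bash
python3 -m jog '[[[0,0,0],[0.001,0.003,0],1],[[0,0,0],[0,0,0.03],1],[[0,0,0],[0,0,0.03],1],[[0,0,0],[0,0,0.025],1],[[0,0,0],[0,0,0.015],1],[[0,0,0],[0,0,0.01],1],[[0,0,0],[0,0,0.01],1],[[0,0,0],[0,0,0],1]]' 40 && python3 -m jog '[[[0,0,0],[0,0,0],-1],[[0,0,0],[0,0,0],-1],[[0,0,0],[0,0,0],-1],[[0,0,0],[0,0,0],-1],[[0,0,0],[0,0,0],-1],[[0,0,0],[0,0,0],-1]]'
```

```text
clock: 13.8
eef_pos: [480.6, -227.7, 12.7]
tcp_rot: [-3.14, -0.0, 1.467]
contact_force: [0.3, -0.8, 0.6]
opening: 1.002
grasp_force: 0.0
clock: 14.4
eef_pos: [481.8, -228.1, 14.4]
tcp_rot: [3.141, 0.0, 1.467]
contact_force: [-1.9, 0.5, 6.6]
opening: 0.789
grasp_force: 45.4
```

```bash
python3 -m jog '[[[0,0,0],[0,0,-0.01],-1],[[0,0,0],[0,0,-0.02],-1],[[0,0,0],[0,0,-0.03],-1],[[0,0,0],[0,0,-0.03],-1],[[0,0,0],[0,0,-0.02],-1],[[0,0,0],[-0.003,-0.029,0],-1],[[0,0,0],[-0.003,-0.029,0],-1],[[0,0,0],[-0.003,-0.029,0],-1],[[0,0,0],[-0.003,-0.028,0],-1],[[0,0,0],[0,0,0],-1]]' && python3 -m jog '[[[0,0,0],[0.033,-0.0036,0],-1],[[0,0,0],[0.04,-0.0042,0],-1],[[0,0,0],[0.04,-0.0042,0],-1],[[0,0,0],[0.04,-0.0042,0],-1],[[0,0,0],[0.04,-0.0042,0],-1],[[0,0,0],[0.04,-0.0042,0],-1],[[0,0,0],[0.04,-0.0042,0],-1],[[0,0,0],[0.04,-0.0042,0],-1],[[0,0,0],[0.04,-0.0042,0],-1],[[0,0,0],[0.03,-0.0042,0],-1],[[0,0,0],[0.02,-0.002,0],-1],[[0,0,0],[0,0,0],-1]]'; python3 -c "
from h import *
go(469,178,13,1.467)"
```

```text
clock: 15.4
eef_pos: [362.4, -227.0, 123.7]
tcp_rot: [-3.139, -0.001, 1.466]
contact_force: [-0.6, 0.4, -0.6]
opening: 0.789
grasp_force: 45.4
clock: 16.6
eef_pos: [365.5, 180.2, 124.3]
tcp_rot: [3.14, -0.002, 1.47]
contact_force: [0.0, -0.4, -0.7]
opening: 0.794
grasp_force: 45.4
pos [365.5 180.2 124.3] rot [ 3.1397e+00 -1.7000e-03  1.4696e+00] F [ 0.  -0.4 -0.7] open 0.794 t 16.6
shift tool mm (after turn) [  8.6 103.1 111.3]  rz 0.003  rows>= 4
```

```bash
python3 -m jog '[[[0,0,0],[0.003,0.034,0],-1],[[0,0,0],[0.003,0.034,0],-1],[[0,0,0],[0.003,0.035,0],-1],[[0,0,0],[0,0,0.03],-1],[[0,0,0],[0,0,0.03],-1],[[0,0,0],[0,0,0.025],-1],[[0,0,0],[0,0,0.015],-1],[[0,0,0],[0,0,0.008],-1],[[0,0,0],[0,0,0.002],-1],[[0,0,0],[0,0,0],-1]]' && python3 -m jog '[[[0,0,0],[0,0,0],1],[[0,0,0],[0,0,0],1],[[0,0,0],[0,0,0],1],[[0,0,0],[0,0,0],1],[[0,0,0],[0,0,0],1],[[0,0,0],[0,0,-0.02],1],[[0,0,0],[0,0,-0.03],1],[[0,0,0],[0,0,-0.04],1],[[0,0,0],[0,0,-0.04],1],[[0,0,0],[0,0,-0.04],1],[[0,0,0],[0,0,0],1],[[0,0,0],[0,0,0],1]]'; python3 -c "
from h import *
go(365,-280,180,1.467);s=r.sense();cv2.imwrite('pics/w4.png',r.grab_frame('wrist')[:,:,::-1])
import pickle;pickle.dump(s,open('w4.pkl','wb'))"
```

```text
clock: 17.6
eef_pos: [468.2, 175.4, 14.0]
tcp_rot: [3.141, 0.0, 1.467]
contact_force: [-0.2, -0.1, -1.5]
opening: 0.794
grasp_force: 45.4
clock: 18.8
eef_pos: [468.3, 175.9, 184.2]
tcp_rot: [3.14, -0.001, 1.467]
contact_force: [0.2, -0.4, -0.0]
opening: 0.998
grasp_force: 0.0
pos [468.3 175.9 184.2] rot [ 3.1397e+00 -1.0000e-03  1.4669e+00] F [ 0.2 -0.4 -0. ] open 0.998 t 18.8
shift tool mm (after turn) [-464.1  -55.5    4.2]  rz -0.000  rows>= 11
```

View pics/w4.png

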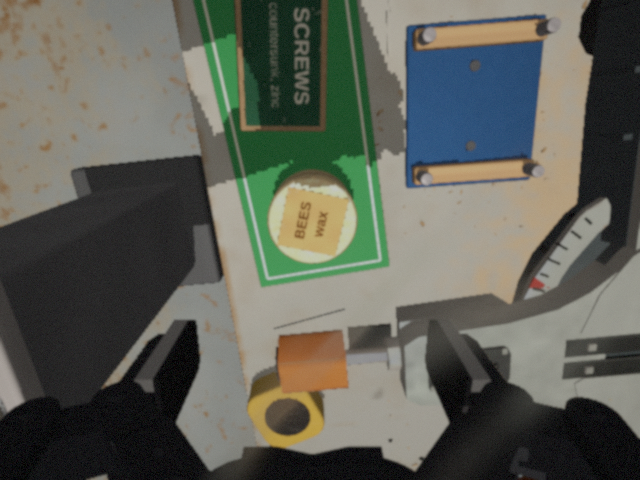

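The wrist view shows both the carton (285,60) and the tin (312,218) standing on the mat, and the peg tops at (428,34), (552,24), (425,178) and (537,170).

```bash
python3 - <<'E'
from h import *
import pickle
c=wrist(pickle.load(open("w4.pkl","rb")))
W=np.array([px2w(c,p,34)[:2] for p in [(552,24),(428,34),(425,178),(537,170)]]);print(W.round(1),W.mean(0))
print([np.degrees(np.arctan2(*(W[i]-W[j])[::-1])) for i,j in((0,1),(3,2),(0,3),(1,2))],np.linalg.norm(W-np.roll(W,1,0),axis=1))
W=np.array([px2w(c,p,6)[:2] for p in [(543,14),(407,26),(407,187),(532,180)]]);print(W.round(1),W.mean(0),np.linalg.norm(W-np.roll(W,1,0),axis=1))
W=np.array([px2w(c,p,48)[:2] for p in [(268,220),(357,220),(312,177),(312,264)]]);print("tin",W.round(1),W.mean(0))
E
```

```text
[[645.7 296.8]
 [561.4 299.4]
 [558.  200.2]
 [643.  197.5]] [602.04512092 248.48332223]
[np.float64(-1.7020184910434433), np.float64(-1.7791417430853291), np.float64(88.45077607289502), np.float64(88.07478021813152)] [99.33135546 84.40746326 99.21726114 85.05894324]
[[654.1 307.9]
 [553.6 310.2]
 [550.3 188.9]
 [654.9 184. ]] [603.23240578 247.74309008] [123.82905559 100.50920792 121.38475773 104.62569077]
tin [[435.7 183.1]
 [502.7 176.2]
 [472.1 212. ]
 [465.2 144.2]] [468.91938018 178.89722695]
```

```bash
python3 -m jog '[[[0,0,0],[-0.003,-0.034,0],1],[[0,0,0],[-0.004,-0.034,0],1],[[0,0,0],[-0.004,-0.035,0],1],[[0,0,0],[-0.04,0.0042,0],1],[[0,0,0],[-0.04,0.0042,0],1],[[0,0,0],[-0.04,0.0042,0],1],[[0,0,0],[-0.04,0.0042,0],1],[[0,0,0],[-0.04,0.0042,0],1],[[0,0,0],[-0.04,0.0042,0],1]]' && python3 -m jog '[[[0,0,0],[-0.04,0.0042,0],1],[[0,0,0],[-0.04,0.0042,0],1],[[0,0,0],[-0.04,0.0042,0],1],[[0,0,0],[-0.04,0.0042,0],1],[[0,0,0],[-0.04,0.0042,0],1],[[0,0,0],[-0.014,0.0042,0],1],[[0,0,0],[0.004,0.036,0],1],[[0,0,0],[0.004,0.036,0],1],[[0,0,0],[0.004,0.036,0],1],[[0,0,0],[0.004,0.036,0],1],[[0,0,0],[0.003,0.035,0],1],[[0,0,0],[0,0,0],1]]'; python3 -m jog '[[[0,0,0],[0,0,0],1]]' >/dev/null; python3 -c "
from h import *
go(545.5,-284,-8,1.465)"
```

```text
clock: 19.75
eef_pos: [363.0, -67.2, 182.1]
tcp_rot: [-3.139, -0.0, 1.467]
contact_force: [0.5, -0.5, -0.7]
opening: 1.003
grasp_force: 0.0
clock: 20.95
eef_pos: [550.5, -279.9, 181.5]
tcp_rot: [-3.141, -0.001, 1.469]
contact_force: [-0.3, -0.9, 0.7]
opening: 0.999
grasp_force: 0.0
pos [ 546.6 -279.8  181.4] rot [-3.1381e+00 -1.4000e-03  1.4680e+00] F [-0.  -0.1 -0.2] open 1.001 t 21.1
shift tool mm (after turn) [ -4.3  -0.7 189.4]  rz 0.003  rows>= 5
```

```bash
python3 -m jog '[[[0,0,0],[-0.004,-0.001,0.04],1],[[0,0,0],[0,0,0.04],1],[[0,0,0],[0,0,0.04],1],[[0,0,0],[0,0,0.03],1],[[0,0,0],[0,0,0.02],1],[[0,0,0],[0,0,0.01],1],[[0,0,0],[0,0,0.009],1],[[0,0,0],[0,0,0],1]]' 40 && python3 -m jog '[[[0,0,0],[0,0,0],-1],[[0,0,0],[0,0,0],-1],[[0,0,0],[0,0,0],-1],[[0,0,0],[0,0,0],-1],[[0,0,0],[0,0,0],-1],[[0,0,0],[0,0,0],-1]]'
```

```text
clock: 21.85
eef_pos: [545.1, -284.6, -6.0]
tcp_rot: [-3.14, -0.0, 1.467]
contact_force: [-0.5, -0.1, -1.0]
opening: 0.998
grasp_force: 0.0
clock: 22.45
eef_pos: [546.7, -285.3, -4.3]
tcp_rot: [3.14, 0.001, 1.467]
contact_force: [-1.3, 0.6, 6.4]
opening: 0.635
grasp_force: 43.2
```

```bash
python3 -c "
from h import *
import pickle
c=wrist(pickle.load(open('w4.pkl','rb')));d=fixed('scene')
for z in(0,40,80):print(z,px2w(c,(584,100),z).round(),px2w(c,(580,180),z).round(),px2w(d,(130,298),z).round(),px2w(d,(195,262),z).round())
" ; python3 -m jog '[[[0,0,0],[0,0,-0.01],-1],[[0,0,0],[0,0,-0.02],-1],[[0,0,0],[0,0,-0.03],-1],[[0,0,0],[0,0,-0.03],-1],[[0,0,0],[0,0,-0.03],-1],[[0,0,0],[0,0,-0.03],-1],[[0,0,0],[-0.004,-0.036,0],-1],[[0,0,0],[-0.004,-0.036,0],-1],[[0,0,0],[-0.004,-0.036,0],-1],[[0,0,0],[-0.004,-0.036,0],-1],[[0,0,0],[-0.003,-0.035,0],-1],[[0,0,0],[0,0,0],-1]]'
```

```text
0 [695. 244.   0.] [699. 179.   0.] [697. 311.   0.] [698. 165.   0.]
40 [669. 245.  40.] [673. 188.  40.] [661. 321.  40.] [661. 182.  40.]
80 [643. 247.  80.] [646. 197.  80.] [625. 332.  80.] [625. 200.  80.]
clock: 23.65
eef_pos: [361.6, -283.9, 144.6]
tcp_rot: [-3.139, -0.001, 1.465]
contact_force: [1.0, 0.8, -0.3]
opening: 0.636
grasp_force: 42.6
```

```bash
python3 -m jog '[[[0,0,0],[0.03,-0.0036,0],-1],[[0,0,0],[0.04,-0.0042,0],-1],[[0,0,0],[0.04,-0.0042,0],-1],[[0,0,0],[0.04,-0.0042,0],-1],[[0,0,0],[0.04,-0.0042,0],-1],[[0,0,0],[0.04,-0.0042,0],-1],[[0,0,0],[0.04,-0.0042,0],-1]]'  && python3 -m jog '[[[0,0,0],[0.04,-0.0042,0],-1],[[0,0,0],[0.04,-0.0042,0],-1],[[0,0,0],[0.04,-0.0042,0],-1],[[0,0,0],[0.04,-0.0042,0],-1],[[0,0,0],[0.04,-0.0042,0],-1],[[0,0,0],[0.04,-0.0042,0],-1],[[0,0,0],[0.02,-0.002,0],-1],[[0,0,-0.074],[0,0,0],-1],[[0,0,0],[0,0,0],-1],[[0,0,0],[0,0,0],-1]]'; python3 -c "
from h import *
go(602.5,248,10,1.541)"
```

```text
clock: 24.35
eef_pos: [365.6, -12.0, 145.3]
tcp_rot: [3.14, -0.0, 1.467]
contact_force: [-0.1, 0.9, 0.3]
opening: 0.628
grasp_force: 42.6
clock: 25.35
eef_pos: [365.2, 247.8, 144.7]
tcp_rot: [3.141, -0.0, 1.539]
contact_force: [-0.5, -1.1, -0.1]
opening: 0.633
grasp_force: 42.6
pos [365.2 247.8 144.7] rot [ 3.1414e+00 -1.0000e-04  1.5391e+00] F [-0.5 -1.1 -0.1] open 0.633 t 25.4
shift tool mm (after turn) [  7.3 237.2 134.7]  rz -0.002  rows>= 7
```

```bash
python3 -m jog '[[[0,0,0],[0.001,0.034,0],-1],[[0,0,0],[0.001,0.034,0],-1],[[0,0,0],[0.001,0.034,0],-1],[[0,0,0],[0.001,0.034,0],-1],[[0,0,0],[0.001,0.034,0],-1],[[0,0,0],[0.001,0.034,0],-1],[[0,0,0],[0.001,0.033,0],-1],[[0,0,0],[0,0,0.03],-1],[[0,0,0],[0,0,0.03],-1],[[0,0,0],[0,0,0.03],-1],[[0,0,0],[0,0,0],-1],[[0,0,0],[0,0,0],-1]]'; python3 -c "
from h import *
go(602.5,248,10,1.541);cv2.imwrite('pics/w5.png',r.grab_frame('wrist')[:,:,::-1])"
```

```text
clock: 26.55
eef_pos: [602.3, 247.0, 54.7]
tcp_rot: [-3.141, 0.0, 1.539]
contact_force: [0.3, -0.0, -0.6]
opening: 0.636
grasp_force: 42.9
pos [602.3 247.   54.7] rot [-3.1407e+00  4.0000e-04  1.5391e+00] F [ 0.3 -0.  -0.6] open 0.636 t 26.6
shift tool mm (after turn) [ 1.   0.2 44.7]  rz -0.002  rows>= 1
```

View pics/w5.png

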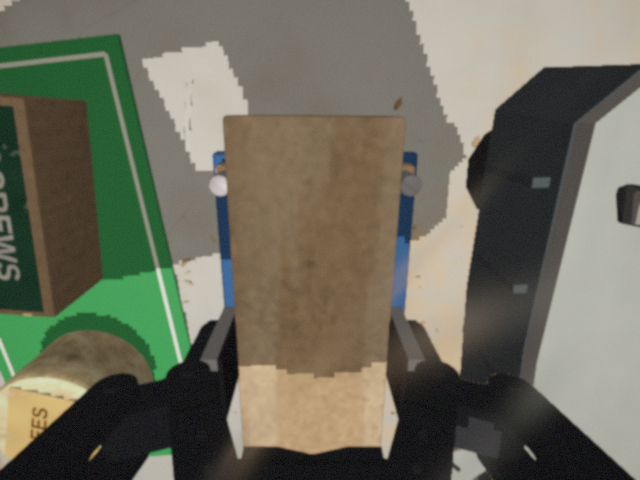

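The wrist view shows the offcut between the pads, centred between the peg tops (218,185) and (411,185). I'll check its end position.

```bash
python3 -c "
from h import *
c=wrist()
print(px2w(c,(224,116),86),px2w(c,(405,118),86),px2w(c,(315,450),86),px2w(c,(219,185),34),px2w(c,(411,185),34))"
python3 -m jog '[[[0,0,0],[0.001,0,0.02],-1],[[0,0,0],[0,0,0.015],-1],[[0,0,0],[0,0,0.007],-1],[[0,0,0],[0,0,0.003],-1],[[0,0,0],[0,0,0],-1],[[0,0,0],[0,0,0],-1]]'
```

```text
[579.47668332 328.83683581  86.        ] [633.17721887 326.66971983  86.        ] [602.98158547 201.65919441  86.        ] [563.32568056 299.50122394  34.        ] [648.72993994 296.94789623  34.        ]
clock: 27.2
eef_pos: [602.8, 248.8, 10.2]
tcp_rot: [3.141, -0.0, 1.541]
contact_force: [-0.2, 0.1, -0.6]
opening: 0.632
grasp_force: 42.9
```

```bash
python3 -m jog '[[[0,0,0],[0,0,0.001],-1],[[0,0,0],[0,0,0.001],-1],[[0,0,0],[0,0,0],-1],[[0,0,0],[0,0,0],-1]]'
```

```text
clock: 27.6
eef_pos: [602.9, 248.9, 9.7]
tcp_rot: [3.14, -0.001, 1.541]
contact_force: [-5.4, -2.4, 17.1]
opening: 0.63
grasp_force: 45.1
```

```bash
python3 -m jog '[[[0,0,0],[0,0,-0.001],-1],[[0,0,0],[0,0,0],1],[[0,0,0],[0,0,0],1],[[0,0,0],[0,0,0],1],[[0,0,0],[0,0,0],1],[[0,0,0],[0,0,0],1],[[0,0,0],[0,0,-0.01],1],[[0,0,0],[0,0,-0.02],1],[[0,0,0],[0,0,-0.04],1],[[0,0,0],[0,0,-0.05],1],[[0,0,0],[0,0,-0.05],1],[[0,0,0],[0,0,0],1]]'
python3 -m jog '[[[0,0,0.074],[0,0,0],1],[[0,0,0],[0,0,0],1],[[0,0,0],[0,0,0],1]]'
python3 - <<'E'
from h import *
s=r.sense();go(460.5,296,180,1.467)
a=r.grab_frame("wrist");c=wrist(s);cv2.imwrite("pics/w6.png",a[:,:,::-1])
E
```

```text
clock: 28.8
eef_pos: [606.5, 250.3, 187.2]
tcp_rot: [3.13, -0.005, 1.541]
contact_force: [0.5, 0.1, 1.0]
opening: 1.005
grasp_force: 0.0
clock: 29.1
eef_pos: [602.1, 248.5, 178.3]
tcp_rot: [-3.141, 0.0, 1.469]
contact_force: [-0.1, -0.3, 0.0]
opening: 0.998
grasp_force: 0.0
pos [602.1 248.5 178.3] rot [-3.1412e+00  2.0000e-04  1.4687e+00] F [-0.1 -0.3  0. ] open 0.998 t 29.1
shift tool mm (after turn) [  32.6 -145.7   -1.7]  rz 0.002  rows>= 4
```

View pics/w6.png

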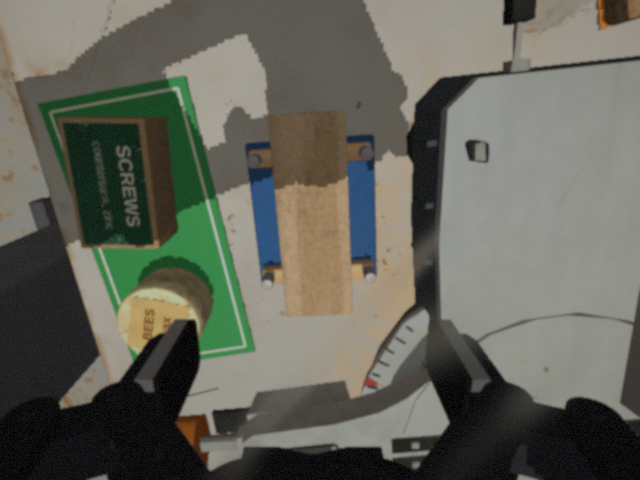

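The offcut lies flat between the four pegs, with corners (270,112), (346,111), (352,313) and (286,316). The carton and tin are still standing on the mat.

```bash
python3 - <<'E'
from h import *
c=wrist()
W=np.array([px2w(c,p,40)[:2] for p in [(270,112),(346,111),(352,313),(286,316)]]);print(W.round(1),W.mean(0))
W=np.array([px2w(c,p,34)[:2] for p in [(254,160),(366,153),(370,273),(267,281)]]);print(W.round(1),W.mean(0))
W=np.array([px2w(c,p,48)[:2] for p in [(62,123),(140,123),(155,245),(80,247)]]);print(W.round(1),W.mean(0))
E
```

```text
[[580.8 332.3]
 [633.7 327.6]
 [627.  169.5]
 [572.5 172.1]] [603.50482746 250.38974908]
[[563.9 300.1]
 [646.7 296.8]
 [644.4 201. ]
 [560.1 202.4]] [603.77426156 250.09320972]
[[438.7 339.5]
 [492.  334.1]
 [482.2 246.3]
 [425.3 250.4]] [459.5402057  292.59279026]
```

```bash
python3 -m jog '[[[0,0,0],[0.008,-0.036,0],1],[[0,0,0],[0.008,-0.036,0],1],[[0,0,0],[0.008,-0.036,0],1],[[0,0,0],[0.007,-0.037,0],1],[[0,0,0],[0,0,0],1],[[0,0,0],[0,0,0],1]]'; python3 -c "
from h import *
go(460.5,294.5,13.5,1.467)"
```

```text
clock: 29.75
eef_pos: [461.1, 294.9, 178.5]
tcp_rot: [3.141, -0.0, 1.469]
contact_force: [1.3, -0.3, 0.5]
opening: 1.0
grasp_force: 0.0
pos [461.1 294.9 178.5] rot [ 3.1413 -0.      1.4693] F [ 1.3 -0.3  0.5] open 1.0 t 29.8
shift tool mm (after turn) [ -0.4  -0.5 165. ]  rz 0.002  rows>= 4
```

```bash
python3 -m jog '[[[0,0,0.002],[0,0,0.04],1],[[0,0,0],[0,0,0.04],1],[[0,0,0],[0,0,0.04],1],[[0,0,0],[0,0,0.025],1],[[0,0,0],[0,0,0.012],1],[[0,0,0],[0,0,0.008],1],[[0,0,0],[0,0,0],1]]' 50 && python3 -m jog '[[[0,0,0],[0,0,0],-1],[[0,0,0],[0,0,0],-1],[[0,0,0],[0,0,0],-1],[[0,0,0],[0,0,0],-1],[[0,0,0],[0,0,0],-1],[[0,0,0],[0,0,0],-1],[[0,0,0],[0,0,-0.01],-1],[[0,0,0],[0,0,-0.02],-1],[[0,0,0],[0,0,-0.03],-1],[[0,0,0],[0,0,-0.03],-1],[[0,0,0],[0,0,-0.02],-1],[[0,0,0],[0,0,0],-1]]'; python3 -c "
from h import *
go(365,294.5,123,1.467)"
```

```text
clock: 30.45
eef_pos: [461.9, 294.4, 13.2]
tcp_rot: [-3.141, 0.0, 1.465]
contact_force: [-0.4, -0.3, -0.1]
opening: 0.999
grasp_force: 0.0
clock: 31.65
eef_pos: [463.0, 295.6, 127.0]
tcp_rot: [3.137, -0.004, 1.465]
contact_force: [0.5, 0.1, -3.8]
opening: 0.687
grasp_force: 55.7
pos [463.  295.6 127. ] rot [ 3.137  -0.0036  1.4649] F [ 0.5  0.1 -3.8] open 0.687 t 31.6
shift tool mm (after turn) [-11.3 -97.4   4. ]  rz -0.002  rows>= 3
```

```bash
python3 -m jog '[[[0,0,0],[-0.003,-0.031,0],-1],[[0,0,0],[-0.003,-0.032,0],-1],[[0,0,0],[-0.004,-0.032,0],-1],[[0,0,0],[-0.04,0.0042,0],-1],[[0,0,0],[-0.04,0.0042,0],-1],[[0,0,0],[-0.04,0.0042,0],-1],[[0,0,0],[-0.04,0.0042,0],-1],[[0,0,0],[-0.04,0.0042,0],-1],[[0,0,0],[-0.04,0.0042,0],-1],[[0,0,0],[-0.04,0.0042,0],-1]]' && python3 -m jog '[[[0,0,0],[-0.04,0.0042,0],-1],[[0,0,0],[-0.04,0.0042,0],-1],[[0,0,0],[-0.04,0.0042,0],-1],[[0,0,0],[-0.04,0.0042,0],-1],[[0,0,0],[-0.04,0.0042,0],-1],[[0,0,0],[-0.04,0.0042,0],-1],[[0,0,0],[-0.04,0.0042,0],-1],[[0,0,0],[-0.035,0.0038,0],-1],[[0,0,0],[-0.021,0.002,0],-1],[[0,0,0],[0,0,0],-1],[[0,0,0],[0,0,0],-1]]'; python3 -c "
from h import *
go(470.2,-325.3,14,1.467)"
```

```text
clock: 32.65
eef_pos: [364.5, 11.6, 123.0]
tcp_rot: [-3.141, 0.0, 1.465]
contact_force: [0.9, 0.2, -3.6]
opening: 0.69
grasp_force: 56.1
clock: 33.75
eef_pos: [364.0, -324.2, 122.5]
tcp_rot: [-3.14, -0.001, 1.464]
contact_force: [-0.2, 0.6, -3.1]
opening: 0.687
grasp_force: 56.0
pos [ 364.  -324.2  122.5] rot [-3.1400e+00 -1.4000e-03  1.4636e+00] F [-0.2  0.6 -3.1] open 0.687 t 33.8
shift tool mm (after turn) [  9.9 105.7 108.5]  rz -0.003  rows>= 4
```

```bash
python3 -m jog '[[[0,0,0],[0.003,0.035,0],-1],[[0,0,0],[0.003,0.035,0],-1],[[0,0,0],[0.004,0.035,0],-1],[[0,0,0],[0,0,0],-1],[[0,0,0],[0,0,0.03],-1],[[0,0,0],[0,0,0.03],-1],[[0,0,0],[0,0,0.025],-1],[[0,0,0],[0,0,0.015],-1],[[0,0,0],[0,0,0.006],-1],[[0,0,0],[0,0,0.001],-1],[[0,0,0],[0,0,0],-1]]'
```

```text
clock: 34.85
eef_pos: [470.8, -326.1, 17.1]
tcp_rot: [3.141, 0.001, 1.465]
contact_force: [0.6, 0.3, -2.3]
opening: 0.69
grasp_force: 56.6
```

```bash
python3 -m jog '[[[0,0,0],[0,0,0.001],-1],[[0,0,0],[0,0,0.001],-1],[[0,0,0],[0,0,0],-1],[[0,0,0],[0,0,0],-1]]'
```

```text
clock: 35.25
eef_pos: [471.1, -326.4, 15.9]
tcp_rot: [3.14, 0.001, 1.465]
contact_force: [-0.8, 1.2, 7.4]
opening: 0.688
grasp_force: 57.8
```

```bash
python3 -m jog '[[[0,0,0],[0,0,0],1],[[0,0,0],[0,0,0],1],[[0,0,0],[0,0,0],1],[[0,0,0],[0,0,0],1],[[0,0,0],[0,0,0],1],[[0,0,0],[0,0,-0.02],1],[[0,0,0],[0,0,-0.04],1],[[0,0,0],[0,0,-0.05],1],[[0,0,0],[-0.003,-0.035,0],1],[[0,0,0],[-0.004,-0.035,0],1],[[0,0,0],[-0.004,-0.035,0],1]]' && python3 -m jog '[[[0,0,0],[0.04,-0.0042,0],1],[[0,0,0],[0.04,-0.0042,0],1],[[0,0,0],[0.04,-0.0042,0],1],[[0,0,0],[0.04,-0.0042,0],1],[[0,0,0],[0.04,-0.0042,0],1],[[0,0,0],[0.04,-0.0042,0],1],[[0,0,0],[0.04,-0.0042,0],1],[[0,0,0],[0.04,-0.0042,0],1],[[0,0,0],[0.04,-0.0042,0],1],[[0,0,0],[0.04,-0.0042,0],1],[[0,0,0],[0.04,-0.0042,0],1],[[0,0,0],[0.04,-0.0042,0],1]]' && python3 -m jog '[[[0,0,0],[0.02,-0.002,0],1],[[0,0,0],[0.003,0.034,0],1],[[0,0,0],[0.004,0.034,0],1],[[0,0,0],[0.004,0.035,0],1],[[0,0,0],[0,0,0],1],[[0,0,0],[0,0,0],1]]' 40; python3 -c "
from h import *
go(468.6,177.5,13,1.467)"
```

```text
clock: 36.35
eef_pos: [363.8, -325.6, 124.9]
tcp_rot: [3.141, 0.001, 1.466]
contact_force: [-0.8, 0.2, -0.0]
opening: 1.0
grasp_force: 0.0
clock: 37.55
eef_pos: [365.2, 158.7, 124.7]
tcp_rot: [3.141, -0.0, 1.465]
contact_force: [1.3, -1.3, 0.0]
opening: 1.001
grasp_force: 0.0
clock: 38.15
eef_pos: [469.1, 176.8, 124.1]
tcp_rot: [-3.141, 0.0, 1.464]
contact_force: [-0.8, -0.1, -0.1]
opening: 0.999
grasp_force: 0.0
pos [469.1 176.8 124.1] rot [-3.1408e+00  3.0000e-04  1.4641e+00] F [-0.8 -0.1 -0.1] open 0.999 t 38.1
shift tool mm (after turn) [  0.6  -0.6 111.1]  rz -0.003  rows>= 3
```

```bash
python3 -m jog '[[[0,0,0],[0,0,0.03],1],[[0,0,0],[0,0,0.03],1],[[0,0,0],[0,0,0.025],1],[[0,0,0],[0,0,0.015],1],[[0,0,0],[0,0,0.011],1],[[0,0,0],[0,0,0],1],[[0,0,0],[0,0,0],-1],[[0,0,0],[0,0,0],-1],[[0,0,0],[0,0,0],-1],[[0,0,0],[0,0,0],-1],[[0,0,0],[0,0,0],-1],[[0,0,0],[0,0,0],-1]]' && python3 -m jog '[[[0,0,0],[0,0,-0.01],-1],[[0,0,0],[0,0,-0.02],-1],[[0,0,0],[0,0,-0.03],-1],[[0,0,0],[0,0,-0.03],-1],[[0,0,0],[0,0,-0.02],-1],[[0,0,0],[-0.003,-0.034,0],-1],[[0,0,0],[-0.004,-0.034,0],-1],[[0,0,0],[-0.004,-0.035,0],-1],[[0,0,0],[0,0,0],-1]]' && python3 -m jog '[[[0,0,0],[-0.035,0.0042,0],-1],[[0,0,0],[-0.04,0.0042,0],-1],[[0,0,0],[-0.04,0.0042,0],-1],[[0,0,0],[-0.04,0.0042,0],-1],[[0,0,0],[-0.04,0.0042,0],-1],[[0,0,0],[-0.04,0.0042,0],-1],[[0,0,0],[-0.04,0.0042,0],-1],[[0,0,0],[-0.04,0.0042,0],-1],[[0,0,0],[-0.04,0.0042,0],-1],[[0,0,0],[-0.03,0.003,0],-1],[[0,0,0],[-0.017,0.001,0],-1],[[0,0,0],[0,0,0],-1]]'; python3 -m jog '[[[0,0,0],[0,0,0],-1]]' >/dev/null;  python3 -c "
from h import *
go(481.2,-227.5,14,1.467)"
```

```text
clock: 39.35
eef_pos: [469.5, 177.2, 14.5]
tcp_rot: [3.141, -0.001, 1.465]
contact_force: [-3.2, -0.2, 7.3]
opening: 0.795
grasp_force: 45.4
clock: 40.25
eef_pos: [361.0, 175.9, 123.6]
tcp_rot: [-3.139, 0.001, 1.466]
contact_force: [-0.6, 0.4, -1.4]
opening: 0.79
grasp_force: 45.5
clock: 41.45
eef_pos: [365.4, -229.8, 124.3]
tcp_rot: [3.14, 0.001, 1.462]
contact_force: [-0.6, 0.3, -2.2]
opening: 0.787
grasp_force: 45.5
pos [ 364.7 -227.4  123.8] rot [ 3.1413 -0.      1.4635] F [-0.6 -0.3 -0.9] open 0.793 t 41.5
shift tool mm (after turn) [ 12.  115.9 109.8]  rz -0.004  rows>= 4
```

```bash
python3 -m jog '[[[0,0,0],[0.004,0.038,0],-1],[[0,0,0],[0.004,0.039,0],-1],[[0,0,0],[0.004,0.039,0],-1],[[0,0,0],[0,0,0],-1],[[0,0,0],[0,0,0.03],-1],[[0,0,0],[0,0,0.03],-1],[[0,0,0],[0,0,0.025],-1],[[0,0,0],[0,0,0.014],-1],[[0,0,0],[0,0,0.006],-1],[[0,0,0],[0,0,0.002],-1],[[0,0,0],[0,0,0],-1],[[0,0,0],[0,0,0],-1]]'
```

```text
clock: 42.75
eef_pos: [481.9, -227.8, 17.5]
tcp_rot: [3.14, 0.001, 1.465]
contact_force: [0.1, -0.3, -0.8]
opening: 0.788
grasp_force: 45.7
```

```bash
python3 -m jog '[[[0,0,0],[0,0,0.001],-1],[[0,0,0],[0,0,0.001],-1],[[0,0,0],[0,0,0],-1],[[0,0,0],[0,0,0],-1]]'
```

```text
clock: 43.15
eef_pos: [481.7, -227.8, 15.5]
tcp_rot: [3.14, 0.0, 1.465]
contact_force: [-2.7, 0.2, 9.8]
opening: 0.791
grasp_force: 46.8
```

Tin is touching down. I release, retreat, and check its position numerically in the wrist picture.

```bash
python3 -m jog '[[[0,0,0],[0,0,0],1],[[0,0,0],[0,0,0],1],[[0,0,0],[0,0,0],1],[[0,0,0],[0,0,0],1],[[0,0,0],[0,0,0],1],[[0,0,0],[0,0,-0.02],1],[[0,0,0],[0,0,-0.04],1],[[0,0,0],[0,0,-0.05],1],[[0,0,0],[0,0,-0.05],1],[[0,0,0],[0,0,-0.05],1],[[0,0,0],[0,0,-0.014],1],[[0,0,0],[0,0,0],1]]'
python3 -m jog '[[[0,0,0],[-0.016,0,0],1],[[0,0,0],[0,0,0],1],[[0,0,0],[0,0,0],1],[[0,0,0],[0,0,0],1]]'
python3 - <<'E'
from h import *
import pickle
s=r.sense();a=r.grab_frame("wrist");b=cv2.imread("pics/w1.png")[:,:,::-1]
def meas(im,c):
    h=cv2.cvtColor(np.ascontiguousarray(im),cv2.COLOR_RGB2HSV)
    H,S,V=[h[:,:,i].astype(int) for i in range(3)]
    def big(m):
        n,l,st,ce=cv2.connectedComponentsWithStats(m.astype(np.uint8));k=1+np.argmax(st[1:,4]);return l==k
    g=big((H>60)&(H<90)&(S>130)&(V>40));ys,xs=np.nonzero(g)
    q=cv2.boxPoints(cv2.minAreaRect(np.c_[xs,ys].astype(np.float32)))
    W=np.array([px2w(c,p,49)[:2] for p in q]);e=[W[i]-W[i-1] for i in range(4)];e=max(e,key=np.linalg.norm)
    print("carton",W.mean(0).round(1),"long dir",round(float(np.degrees(np.arctan2(e[1],e[0]))%180),1),"px",q.mean(0).round(0),"sides",[round(float(np.linalg.norm(W[i]-W[i-1]))) for i in range(4)])
    t=(V>140)&(H>15)&(H<45)&(S>40); x0,y0=w2px(c,[481,-226.5,48]).astype(int)
    m=np.zeros_like(t);m[max(0,y0-45):y0+45,x0-55:x0+55]=1
    l=big(t&m);ys,xs=np.nonzero(l);(u,v),rad=cv2.minEnclosingCircle(np.c_[xs,ys].astype(np.float32));print("tin",px2w(c,(u,v),48).round(1),rad,(u,v))
meas(b,wrist(pickle.load(open("w1.pkl","rb"))));print(s["eef_pos"],s["tcp_rot"]);meas(a,wrist(s))
cv2.imwrite("pics/w7.png",a[:,:,::-1])
E
```

```text
clock: 44.35
eef_pos: [482.6, -228.2, 241.0]
tcp_rot: [3.137, 0.002, 1.465]
contact_force: [0.3, -0.3, -0.4]
opening: 1.0
grasp_force: 0.0
clock: 44.75
eef_pos: [478.9, -243.2, 237.1]
tcp_rot: [-3.139, -0.001, 1.464]
contact_force: [-0.5, 1.2, 0.1]
opening: 1.002
grasp_force: 0.0
carton [ 455.6 -297.9] long dir 82.8 px [293. 268.] sides [31, 13, 31, 13]
tin [ 467.3 -223.9   48. ] 52.42837905883789 (296.2151184082031, 188.1885986328125)
[ 478.92595086 -243.2416714   237.06291325] [-3.13931817e+00 -1.01258953e-03  1.46436004e+00]
carton [ 457.5 -297.2] long dir 58.8 px [296. 268.] sides [16, 20, 15, 20]
tin [ 481.9 -225.8   48. ] 38.11833572387695 (314.0, 189.0)
```

```bash
python3 - <<'E'
from h import *
import pickle
a=cv2.imread("pics/w7.png");b=cv2.imread("pics/w1.png");c0=wrist(pickle.load(open("w1.pkl","rb")));c1=wrist()
for n,(x0,y0,x1,y1),z in(("carton",(278,244,347,338),49),("tin",(278,150,348,224),48),("pocket",(350,120,442,150),24)):
    T=b[y0:y1,x0:x1];best=max((cv2.minMaxLoc(cv2.matchTemplate(a,cv2.warpAffine(b,cv2.getRotationMatrix2D(((x0+x1)/2,(y0+y1)/2),g,1),(640,480))[y0:y1,x0:x1],cv2.TM_CCOEFF_NORMED))[1::2]+(g,) for g in np.arange(-8,8.1,1)),key=lambda t:t[0])
    m=np.array([(x1-x0)/2,(y1-y0)/2]);print(n,best,px2w(c0,m+[x0,y0],z).round(1),px2w(c1,m+best[1],z).round(1))
E
```

```text
carton (0.978288471698761, (281, 247), np.float64(1.0)) [ 471.3 -323.6   49. ] [ 473.2 -326.    49. ]
tin (0.9904879927635193, (281, 152), np.float64(-1.0)) [ 482.1 -224.3   48. ] [ 483.9 -226.1   48. ]
pocket (0.8814757466316223, (352, 120), np.float64(1.0)) [ 561.  -189.5   24. ] [ 561.5 -189.8   24. ]
```

Both are back within about 3 mm and 1° of their start, well inside the tolerances, so I hand the job in.

```bash
python3 -c "
from rig import r
print(r.sign_off())"
```

```text
the job is handed in; nothing more can be done
None
```

I handed the job in: the offcut lies within about 1 mm of the rest's centre, and the carton and tin stand back on their pads within about 3 mm and 1° of their start; the hand-in call gave no verdict.

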